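# Index a phone holder to its next notch

### The arm

A 6-joint arm with a two-finger parallel gripper is mounted at the origin on the work surface. World frame = base frame: x ahead of the robot, y to its left, z up, the work surface at z = 0. Lengths are in m, angles in degrees, forces in N, time in s.
With the tool pointing down it reaches from about 0.35 to 0.875 m from the base axis. Payload 4.2 kg.
Tool frame: the origin (TCP) lies midway between the tips of the shut fingers; the grasp point (between the pads) lies 19 mm behind it; z points along the fingers, y is the direction in which the jaws open and shut (so a half turn about z gives the same grasp; the last joint's range is limited). The gripper opens to 85 mm and grips with 20 to 120 N. Pads are 22 mm wide; open, the fingers measure 114 mm over their backs; the gripper's body (76 mm by 85 mm) begins 54 mm behind the grasp point. The pads swing forward as they close: fully open they stand 13 mm farther back than shut.
Start: joints at [14.817, 22.042, 0.453, 0, -68.411, -14.817], TCP at [0.625, 0, 0.231] pointing down, gripper open.
Joint ranges: [-179.83, 179.83], [-69.29, 118.12], [-61.27, 80.66], [-181.25, 117.63], [-171.15, -9.14], [-177.46, 177.46]. Speed limits (degrees/s): [159.86, 159.86, 180, 180, 180, 180].

### API

Orientations are given as a 3x3 rotation matrix whose columns are the frame's x, y, z axes.
In Python, from station import r gives the robot as it stands.
- The arm moves only by the tool carry_out, never from a script. Its argument "plan" is text: rows parted by semicolons, each of 7 numbers parted by spaces: the shift along the world's x, y, z in m, then the turn, a rotation vector about the world's x, y, z in degrees, then the opening, from -1 (shut) to 1 (fully open). A call has 1 to 5 rows; each row is the pose to reach, as a shift and turn from the pose commanded when the call began; what a row does not reach only later rows make up. A row lasts 1/12 s, in which the tool goes at most 41.7 mm and 7.16 degrees, less where a joint would pass 70% of its speed; a pose out of reach is approached as far as the arm can. A call with a gripper value outside its range is refused whole. The fingers move at their own pace and stop on an object; the grip force is fixed at half the most. Time passes only in rows, so rows that repeat a pose let the fingers close. It gives the time, the measured TCP pose, the force and the opening at its end, in the units of the state.
- r.get_state(): the state, without advancing time (a new reading comes with each control period).
- r.read_camera(name): name is "scene" or "side" or "wrist"; returns a dict with "image" (384x512x3 uint8, blue, green, red), "depth" (384x512 float32, m along the optical axis (not along the pixel's ray), 0 where there is no reading), "fx", "fy", "cx", "cy" (pixels), "origin" and "orientation" of the camera in the world; the wrist camera has in their place "hand_eye" (4x4, takes a point from camera to tool coordinates, whose origin is the TCP and whose axes are the flange's). Camera axes: x right, y down, z forward; pixel columns grow to the right and rows downward; lengths in m; the calibration is good to about 2 mm. A picture is of the moment at which its call begins: read the wrist's pose just before it.
- r.finish_job(): hands the job in, once; it reports no verdict.
Trained networks look in the newest picture that a camera, given by its name, has taken for a name from the list of things; names that differ only in an ending like _2 or _b are one class to them, and where a whole thing is asked for, a point or a joint stands for the part that bears it (a point fixed in the world has none). Each returns a list of dicts, best first, with "p" (0 to 1); they miss things now and then, are a little off and sometimes report something else, mostly with a low value. They report only what shows in the picture. A call takes as long as a camera call. They do not tell look-alikes from the thing itself.
- r.spot_in(thing, camera): "box" ([left, top, right, bottom] in pixels, round what is visible of it).
- r.place_of(thing, camera): "point" ([column, row] in pixels: a listed point, or the origin of a listed thing).
The state is a dict: "clock": time; "joint_positions": joint angles; "qd": joint speeds; "tau": joint torques, N m; "eef_pos": TCP position; "orientation": TCP orientation; "wrist_force": force on the tool from outside, world axes, zero at the start; "wrist_torque": the same for the moment, N m; "opening": finger opening in m.
Only numpy, scipy, OpenCV 4.12 (cv2) and the standard library are available. Lean on these libraries where they do the work, as an engineer would, in place of code of your own. Each camera call takes 0.05 s, during which the arm holds its last target.

### The job

Get the phone ready for work on its next side. With the round table still locked, gently push the sliding jaw up until its rubber pad holds the phone snug against the fixed jaw (do not crush the phone or press on its glass), then swing the lock lever free, turn the table anticlockwise (seen from above) by its knob until you feel it drop into the next index notch, hidden underneath, and swing the lock lever fully home so that the table is locked there. Leave the clutter around the holder where it lies.

Things in the scene. Friction and masses are not known exactly. Their poses are not given: they have to be found in the camera images.
- holder: the phone holder, screwed down: grey square housing 214 x 214 mm, 40 mm high; origin at the centre of its underside on the bench, z up. The round table turns about this origin's vertical axis; the lock lever stands at the corner x = -81, y = +81 mm of this frame
- turntable (a joint): turn of the round table, rad: 0 at the start, growing anticlockwise from above, end stop at 1.9. Locked at the start (it may rock up to 0.04). Free, it drags evenly with 3 to 5 N at its knob; the next notch, felt only, lies somewhere between 0.7 and 1.3: there the drag vanishes, the table jumps about 0.08 ahead by itself into the notch and stays; to push it on out of the notch takes about 11 N at the knob
- table_centre (a point): centre of the round table's top, on its turning axis: aluminium disc 190 mm across, its top 58 mm above the bench. With joint turntable at 0 its x and y run along the holder's; the fixed jaw (110 mm bar, 12 mm high) and the knob lie on its -y side, the sliding jaw on its +y side; all turn with it
- turn_knob (a point): half-way up the black upright knob on the table's rim that turns the table: 20 mm across, 32 mm high from the table's top (58 to 90 mm above the bench), 80 mm from the table's axis; 24 mm clear to the fixed jaw
- lock_lever (a joint): lock lever, rad: 0 = home (locked, against its stop), 0.42 = fully free. It stays where it is left (3 N at its grip). Growing = clockwise from above. The table is free to turn above 0.25. It goes home only where the table stands in a notch; anywhere else it stops hard at about 0.2
- lever_grip (a point): half-way up the upright black grip at the lever's end: 18 mm across, from 46 to 82 mm above the bench, 72 mm from the lever's pivot; at home the lever points along the holder's +y, its grip outside the housing, and it swings towards the holder's +x to free the table
- lever_pivot (a point): the lever's vertical pivot, at the middle of its 7 mm thick arm, 48 mm above the bench
- jaw (a joint): travel of the sliding jaw, m: 0 = fully open, grows towards the fixed jaw (table's -y), up to 0.026. It drags with 6 N and stays where it is left. With the phone against the fixed jaw the sprung pad touches it at 0.018 and is then pressed with 1.2 N for each mm more: it holds the phone well from 0.019 to 0.022. At 0.024 the pad's spring is solid and the phone gets the whole push
- jaw_back (a point): middle of the sliding jaw's outer face, the one to push on, 76 mm from the table's axis when fully open: steel bar 70 mm long, 10 mm thick, 20 mm high (59 to 79 mm above the bench), moving along the table's y
- jaw_pad: the jaw's sprung rubber pad, 60 mm long, 10 mm high, on the jaw's inner side; origin at the middle of the face that meets the phone
- phone: the phone, a flat black glass slab with a metal edge, 150 x 72 x 7 mm, 0.17 kg, lying loose on the table between the jaws; origin at the centre of its underside, x along its length. Snug against the fixed jaw its centre line lies over the table's axis
- screw_jar: small clear jar with a grey lid, 36 mm across, 36 mm high, origin at its underside; a bystander
- tweezers: steel tweezers 125 mm long lying on the bench; a bystander
- parts_tray: grey open tray 80 x 55 x 16 mm, origin at its underside; a bystander
- driver: small screwdriver with a grey handle, 140 mm long, lying on the bench; a bystander
Mind the look-alikes: they are no part of the job. Of the things shaped like the phone, the black one is meant.

How it is judged:
By the outcome, as a careful person would: the job done as asked, in the order asked, and still so for the second after the job is handed in, with the robot touching nothing.
It also fails if it takes over 72 s, if anything falls off the work surface, if the arm or the gripper's body presses on something with over 40 N, if the wrist force passes 120 N, or if a joint passes its speed limit or range.

## Working session

There is one attempt and no reset: what is moved stays moved. The work goes in short steps, Python scripts to look and compute and a tool call to move; the robot and the scene stay as the last step left them, time stands still between calls to the robot, and variables do not carry over. Pictures are saved under pics/ and viewed, and the job is handed in when it is done.

Besides the shell and the picture viewer there is one more tool, called after "Call:" as name(argument=value, ...) on one line, values as JSON. carry_out: Moves the arm, as the interface text tells. Its arguments: {"type":"object","properties":{"plan":{"type":"string"}},"required":["plan"]}

```bash
ls; mkdir -p pics
cat > h.py <<'E'
from station import r
import numpy as np, cv2
def cam(n):
    s=r.get_state(); c=r.read_camera(n)
    if n=="wrist":
        T=np.eye(4);T[:3,:3]=np.array(s["orientation"]);T[:3,3]=s["eef_pos"]
        M=T@np.array(c["hand_eye"]); c["R"]=M[:3,:3]; c["o"]=M[:3,3]
    else: c["R"]=np.array(c["orientation"]); c["o"]=np.array(c["origin"])
    return c
def ray(c,p): return c["R"]@np.array([(p[0]-c["cx"])/c["fx"],(p[1]-c["cy"])/c["fy"],1.])
def atz(c,p,z):
    d=ray(c,p); return c["o"]+d*(z-c["o"][2])/d[2]
def atd(c,p):
    u,v=int(round(p[0])),int(round(p[1])); return c["o"]+ray(c,p)*c["depth"][v,u]
def proj(c,P):
    q=c["R"].T@(np.array(P)-c["o"]); return [c["fx"]*q[0]/q[2]+c["cx"],c["fy"]*q[1]/q[2]+c["cy"]]
E
python3 - <<'E'
from h import *
np.set_printoptions(precision=4,suppress=True)
print(r.get_state())
Z=dict(holder=0,table_centre=.058,turn_knob=.074,lever_grip=.064,lever_pivot=.048,jaw_back=.069,jaw_pad=.066,phone=.058)
for n in ["scene","side","wrist"]:
    c=cam(n); cv2.imwrite(f"pics/{n}0.png",c["image"])
    for t,z in Z.items():
        for d in r.place_of(t,n)[:2]:
            print(n,t,round(d["p"],2),np.round(d["point"],1),atz(c,d["point"],z))
E
```

```text
pics
{'clock': 0.0, 'joint_positions': array([ 14.818 ,  22.0916,   0.3788,  -0.0283, -68.4124, -14.8192]), 'qd': array([ 0.0315, -0.0799, -0.046 , -0.0308,  0.1603,  0.0391]), 'tau': array([ -0.001 , -39.2286,  18.84  ,   4.1862,  -0.0047,   0.    ]), 'eef_pos': array([0.6244, 0.    , 0.2302]), 'orientation': array([[-0.0002, -1.    , -0.0022],
       [-1.    ,  0.0002, -0.0001],
       [ 0.0001,  0.0022, -1.    ]]), 'wrist_force': array([-0.1169,  0.0502, -0.884 ]), 'wrist_torque': array([-0.0405,  0.0302,  0.0263]), 'opening': 0.08556658826863493}
scene holder 0.63 [252.8 337.8] [ 0.7007 -0.2125  0.    ]
scene holder 0.59 [271.8 240.3] [0.5836 0.0203 0.    ]
scene table_centre 0.62 [273.4 232.8] [0.5916 0.0138 0.058 ]
scene turn_knob 0.98 [256.5 258.6] [ 0.6063 -0.0751  0.074 ]
scene lever_grip 0.65 [270.9 241.2] [ 0.6026 -0.0119  0.064 ]
scene lever_grip 0.53 [260.9 177.7] [0.4656 0.1277 0.064 ]
scene lever_pivot 0.71 [257.9 202.7] [0.5019 0.0669 0.048 ]
scene jaw_back 0.83 [279.9 206.6] [0.5625 0.0811 0.069 ]
scene jaw_pad 0.52 [277.  212.3] [0.5658 0.0641 0.066 ]
scene phone 0.
[... 299 characters left out ...]
4] [0.4662 0.1358 0.064 ]
side lever_pivot 0.43 [256.4 198. ] [0.4956 0.0612 0.048 ]
side jaw_back 0.59 [270.4 183.8] [0.5579 0.074  0.069 ]
side jaw_back 0.59 [314.6 193.9] [ 0.6266 -0.0528  0.069 ]
side jaw_pad 0.44 [276.2 184.3] [0.5732 0.0647 0.066 ]
side phone 0.92 [134.1 212.4] [0.1639 0.1998 0.058 ]
side phone 0.8 [290.3 194.8] [0.5776 0.0007 0.058 ]
wrist holder 0.56 [287.8 155. ] [0.5839 0.0113 0.    ]
wrist lever_grip 0.78 [402.8 281.3] [0.4591 0.1386 0.064 ]
wrist lever_pivot 0.76 [380.6 219.5] [0.486  0.0713 0.048 ]
wrist jaw_back 0.86 [313.7 242.5] [0.5612 0.0878 0.069 ]
wrist jaw_pad 0.76 [303.  220.2] [0.573  0.0637 0.066 ]
wrist phone 0.78 [293.5 177.9] [0.5835 0.0207 0.058 ]
```

View pics/scene0.png

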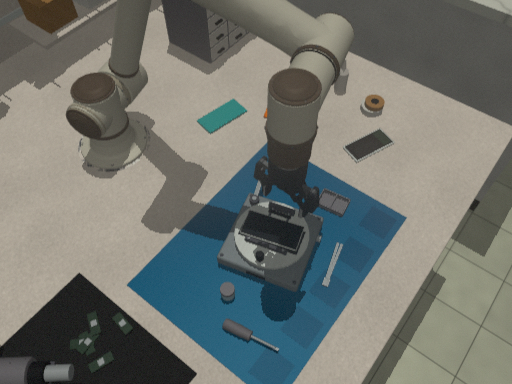

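View pics/wrist0.png

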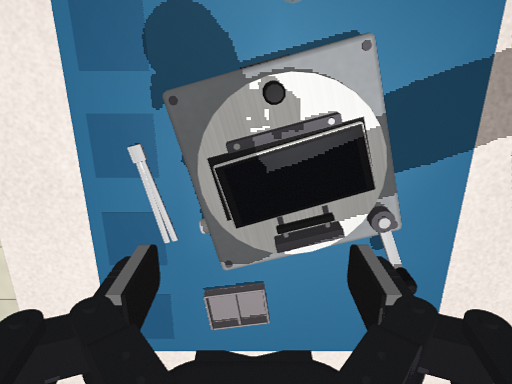

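View pics/side0.png

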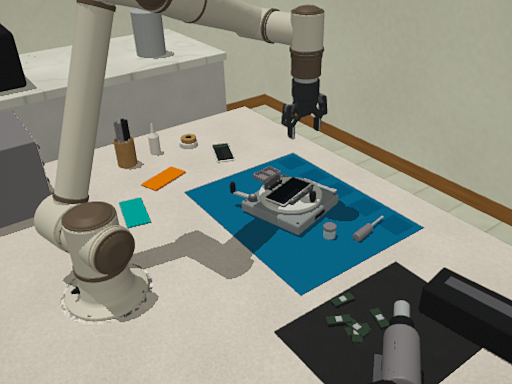

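Run:
```python
from h import *
np.set_printoptions(precision=4,suppress=True)
c=cam("wrist"); np.savez("w0.npz",**{k:c[k] for k in ["image","depth","fx","fy","cx","cy","R","o"]})
d=c["depth"]; v,u=np.mgrid[:384,:512]
P=np.stack([(u-c["cx"])/c["fx"]*d,(v-c["cy"])/c["fy"]*d,d],-1)@c["R"].T+c["o"]
ok=(d>0)&(v<285)
def comp(m):
    m=cv2.morphologyEx(m.astype(np.uint8),cv2.MORPH_OPEN,np.ones((2,2)))
    n,l,s,_=cv2.connectedComponentsWithStats(m,connectivity=8)
    i=1+np.argmax(s[1:,4]); return l==i
z=P[...,2]
print("bench z",np.median(z[ok&(z<.02)]))
hs=comp(ok&(z>.032)&(z<.12)&(np.hypot(P[...,0]-.585,P[...,1]-.012)<.17))
m=hs&(z<.048)
rc=cv2.minAreaRect(P[m][:,:2].astype(np.float32)); print("housing",rc, np.median(z[m]))
m2=hs&(z>.052)&(z<.0615)
rc=cv2.minEnclosingCircle(P[m2][:,:2].astype(np.float32)); print("disc",rc,np.median(z[m2]))
k=ok&(z>.08)&(z<.1)
n,l,s,ce=cv2.connectedComponentsWithStats(k.astype(np.uint8))
for i in range(1,n):
    if s[i,4]>20:
        q=P[l==i]; print("hi",s[i],q.mean(0),q[:,:2].min(0),q[:,:2].max(0))
k=ok&(z>.073)&(z<.0825)
n,l,s,ce=cv2.connectedComponentsWithStats(k.astype(np.uint8))
for i in range(1,n):
    if s[i,4]>20:
        q=P[l==i]; print("mid",s[i],q.mean(0),cv2.minAreaRect(q[:,:2].astype(np.float32)))
```

```text
bench z 0.0006919083452406327
housing ((0.5704286694526672, 0.04367665946483612), (0.23234185576438904, 0.28458693623542786), 13.162296295166016) 0.039834786875088624
disc ((0.5574164986610413, 0.03853587806224823), 0.1325988620519638) 0.058034712099783836
hi [263  81  23  24 439] [ 0.6067 -0.0645  0.0892] [ 0.5971 -0.0735] [ 0.6158 -0.0546]
mid [275 226  70  27 794] [0.5674 0.0789 0.0783] ((0.567463219165802, 0.08006203919649124), (0.06972277164459229, 0.01138798613101244), 15.810528755187988)
mid [404 278  13   7  64] [0.4586 0.1293 0.0773] ((0.45716041326522827, 0.1291712522506714), (0.0049227504059672356, 0.01228979043662548), 84.39781188964844)
```

Run:
```python
import numpy as np,cv2
from scipy.optimize import least_squares
np.set_printoptions(precision=4,suppress=True)
c=np.load("w0.npz");d=c["depth"]; v,u=np.mgrid[:384,:512]
P=np.stack([(u-c["cx"])/c["fx"]*d,(v-c["cy"])/c["fy"]*d,d],-1)@c["R"].T+c["o"]
z=P[...,2]
m=(d>0)&(z>.037)&(z<.043)&(np.hypot(P[...,0]-.586,P[...,1]-.012)<.158)&(v<285)
q=P[m][:,:2]; h=cv2.minAreaRect(q.astype(np.float32)); print(h)
# inner boundary of housing = outer of disc; disc points away from jaws
m=(d>0)&(z>.055)&(z<.0605)&(np.hypot(P[...,0]-.586,P[...,1]-.012)<.11)
q=P[m][:,:2]; print(cv2.minEnclosingCircle(q.astype(np.float32)))
a=np.arctan2(q[:,1]-.012,q[:,0]-.586);rr=np.hypot(q[:,0]-.586,q[:,1]-.012)
E=[]
for k in range(72):
    s=(a>=-np.pi+k*np.pi/36)&(a<-np.pi+(k+1)*np.pi/36)
    if s.sum()>10:
        i=np.argmax(rr*s); 
        if rr[i]>.088:E.append(q[i])
E=np.array(E)
f=least_squares(lambda p:np.hypot(E[:,0]-p[0],E[:,1]-p[1])-p[2],[.586,.012,.095],loss="soft_l1",f_scale=.001);print(len(E),f.x)
# jaw top, phone top
m=(d>0)&(z>.0625)&(z<.0675)&(np.hypot(P[...,0]-.586,P[...,1]-.012)<.09);print("phone",cv2.minAreaRect(P[m][:,:2].astype(np.float32)))
```

```text
((0.5855457782745361, 0.012918375432491302), (0.21149536967277527, 0.21208550035953522), 15.130650520324707)
((0.579127311706543, 0.016399988904595375), 0.10190535336732864)
72 [0.5854 0.0131 0.0945]
phone ((0.5818016529083252, 0.022078171372413635), (0.15077508985996246, 0.11202988028526306), 15.367454528808594)
```

Call:
carry_out(plan="-0.02 0.03 0 0 0 5 -1; -0.045 0.065 0 0 0 10 -1; -0.067 0.1 0 0 0 15.3 -1; -0.067 0.112 -0.03 0 0 15.3 -1; -0.067 0.112 -0.06 0 0 15.3 -1")

```text
clock: 1.82
eef_pos: [0.5586, 0.1156, 0.1734]
orientation: [[0.268, -0.963, 0.007], [-0.963, -0.268, 0.003], [-0.001, -0.007, -1.0]]
wrist_force: [0.7, -0.2, -1.1]
opening: 0.0255
```

Call:
carry_out(plan="0 0 -0.035 0 0 0 -1; 0 0 -0.07 0 0 0 -1; 0 0 -0.105 0 0 0 -1; 0 0 -0.105 0 0 0 -1; 0 0 -0.105 0 0 0 -1")

```text
clock: 2.23
eef_pos: [0.5573, 0.1115, 0.0653]
orientation: [[0.264, -0.964, -0.003], [-0.964, -0.264, -0.002], [0.001, 0.004, -1.0]]
wrist_force: [0.9, -0.2, 0.9]
opening: 0.0001
```

Run:
```python
from h import *
print(r.get_state()["eef_pos"],r.get_state()["wrist_force"],r.get_state()["opening"])
c=cam("wrist"); cv2.imwrite("pics/w1.png",c["image"])
```

```text
[0.55730578 0.11151199 0.06526669] [ 0.86474101 -0.1741739   0.85100108] 7.362077015631317e-05
```

View pics/w1.png

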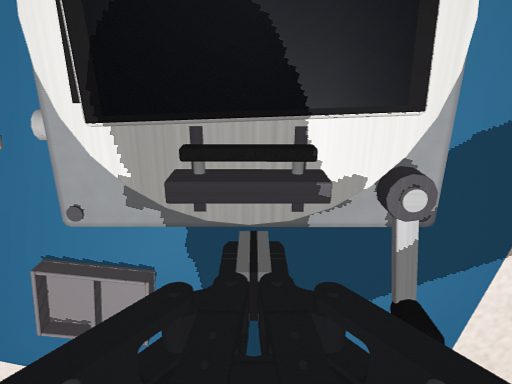

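Call:
carry_out(plan="0.0015 -0.006 0 0 0 0 -1; 0.003 -0.011 0 0 0 0 -1; 0.003 -0.011 0 0 0 0 -1")

```text
clock: 2.53
eef_pos: [0.5624, 0.1005, 0.0685]
orientation: [[0.263, -0.965, 0.004], [-0.965, -0.263, 0.002], [-0.001, -0.004, -1.0]]
wrist_force: [0.3, -0.2, -0.5]
opening: 0.0001
```

Call:
carry_out(plan="0.0005 -0.002 0 0 0 0 -1; 0.0005 -0.002 0 0 0 0 -1")

```text
clock: 2.7
eef_pos: [0.5619, 0.0987, 0.0673]
orientation: [[0.263, -0.965, 0.002], [-0.965, -0.263, 0.001], [-0.0, -0.002, -1.0]]
wrist_force: [0.5, 0.6, 0.1]
opening: -0.0
```

Call:
carry_out(plan="0.0005 -0.002 0 0 0 0 -1; 0.0005 -0.002 0 0 0 0 -1")

```text
clock: 2.87
eef_pos: [0.562, 0.0968, 0.0665]
orientation: [[0.264, -0.965, 0.0], [-0.965, -0.264, 0.0], [-0.0, -0.0, -1.0]]
wrist_force: [-0.2, -0.5, -0.5]
opening: 0.0002
```

Call:
carry_out(plan="0.0005 -0.002 0 0 0 0 -1; 0.0005 -0.002 0 0 0 0 -1")

```text
clock: 3.03
eef_pos: [0.5625, 0.095, 0.0663]
orientation: [[0.264, -0.965, -0.0], [-0.965, -0.264, 0.0], [-0.0, -0.0, -1.0]]
wrist_force: [-0.4, -0.7, 0.4]
opening: 0.0004
```

Call:
carry_out(plan="0.0004 -0.0015 0 0 0 0 -1; 0.0004 -0.0015 0 0 0 0 -1")

```text
clock: 3.2
eef_pos: [0.5628, 0.0942, 0.0663]
orientation: [[0.264, -0.965, -0.0], [-0.965, -0.264, 0.001], [-0.001, -0.0, -1.0]]
wrist_force: [-1.4, 4.2, 0.7]
opening: -0.0
```

Call:
carry_out(plan="0.0004 -0.0015 0 0 0 0 -1; 0.0004 -0.0015 0 0 0 0 -1")

```text
clock: 3.37
eef_pos: [0.5631, 0.0928, 0.0663]
orientation: [[0.264, -0.965, -0.0], [-0.965, -0.264, 0.001], [-0.001, -0.0, -1.0]]
wrist_force: [-2.7, 4.3, 1.0]
opening: 0.0
```

Call:
carry_out(plan="0.0004 -0.0015 0 0 0 0 -1; 0.0004 -0.0015 0 0 0 0 -1")

```text
clock: 3.53
eef_pos: [0.5635, 0.0914, 0.0663]
orientation: [[0.264, -0.965, -0.0], [-0.965, -0.264, 0.001], [-0.001, -0.0, -1.0]]
wrist_force: [-2.4, 5.4, 2.1]
opening: 0.0002
```

Call:
carry_out(plan="0.0008 -0.003 0 0 0 0 -1; 0.0016 -0.006 0 0 0 0 -1; 0.0024 -0.009 0 0 0 0 -1; 0.0031 -0.0115 0 0 0 0 -1; 0.0031 -0.0115 0 0 0 0 -1")

```text
clock: 3.95
eef_pos: [0.5666, 0.0799, 0.0663]
orientation: [[0.264, -0.965, 0.0], [-0.965, -0.264, 0.001], [-0.001, -0.0, -1.0]]
wrist_force: [-2.5, 4.9, 1.5]
opening: 0.0002
```

```bash
cat >> h.py <<'E'
C=np.array([.5855,.0130]);A=np.radians(15.2)
def loc(p):
    d=np.array(p)[:2]-C; return np.array([d[0]*np.cos(A)+d[1]*np.sin(A),-d[0]*np.sin(A)+d[1]*np.cos(A)])
def cloud(c):
    d=c["depth"]; v,u=np.mgrid[:384,:512]
    return np.stack([(u-c["cx"])/c["fx"]*d,(v-c["cy"])/c["fy"]*d,d],-1)@c["R"].T+c["o"]
E
cat > jaw.py <<'E'
from h import *
import sys
s=r.get_state();print(s["eef_pos"],loc(s["eef_pos"]),s["wrist_force"])
c=cam("wrist"); cv2.imwrite(f"pics/{sys.argv[1]}.png",c["image"])
P=cloud(c);L=(P[...,:2]-C)@np.array([[np.cos(A),-np.sin(A)],[np.sin(A),np.cos(A)]])
z=P[...,2]
for nm,lo,hi in(("jaw",.0765,.082),("phone",.063,.067)):
    m=(c["depth"]>0)&(z>lo)&(z<hi)
    for x in(-30,-22,22,30):
        k=m&(abs(L[...,0]*1e3-x)<3)&(L[...,1]<.09)&(L[...,1]>-.06)
        if nm=="jaw": k&=L[...,1]>.03
        if k.any(): y=L[...,1][k]*1e3; print(nm,x,np.round(np.percentile(y,[0,2,98,100]),1),k.sum(),z[k].mean().round(4))
E
python3 jaw.py w2
```

```text
[0.56664325 0.07987026 0.06630531] [-0.00066441  0.06947494] [-2.45760837  4.86381864  1.53183088]
jaw -30 [48.6 48.8 58.3 59.2] 299 0.0788
jaw -22 [48.6 49.  58.5 59.2] 292 0.0788
jaw 22 [48.6 49.  58.6 59.1] 301 0.0789
jaw 30 [48.6 48.8 58.4 59.1] 299 0.0789
phone -30 [-35.8 -32.9  38.   49.7] 2450 0.0656
phone -22 [-35.7 -33.   37.8  49.4] 2457 0.0656
phone 22 [-35.8 -33.1  37.7  49.4] 2416 0.0656
phone 30 [-35.7 -33.   37.9  49.7] 2427 0.0656
```

View pics/w2.png

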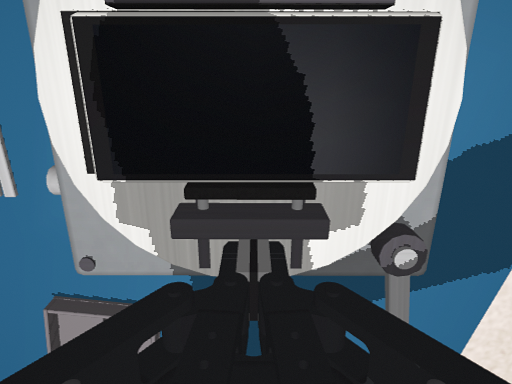

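Call:
carry_out(plan="0.0004 -0.0015 0 0 0 0 -1; 0.0008 -0.0029 0 0 0 0 -1; 0.0008 -0.0029 0 0 0 0 -1")

```text
clock: 4.25
eef_pos: [0.5674, 0.0772, 0.0663]
orientation: [[0.264, -0.965, -0.0], [-0.965, -0.264, 0.001], [-0.001, -0.0, -1.0]]
wrist_force: [-2.0, 5.5, 1.3]
opening: 0.0001
```

```bash
python3 jaw.py w3
```

```text
[0.56736043 0.07724478 0.06634072] [-0.00066069  0.06675327] [-2.03041328  5.47536958  1.27653636]
jaw -30 [45.9 46.3 55.7 56.1] 294 0.0789
jaw -22 [45.8 46.3 55.7 56. ] 288 0.0789
jaw 22 [45.9 46.2 55.7 56. ] 299 0.0789
jaw 30 [45.7 46.3 55.8 56. ] 304 0.079
phone -30 [-35.7 -34.5  36.2  47. ] 2418 0.0656
phone -22 [-35.8 -34.7  35.7  46.8] 2406 0.0656
phone 22 [-35.7 -34.8  35.9  46.7] 2398 0.0656
phone 30 [-35.8 -34.7  36.3  47.2] 2422 0.0656
```

View pics/w3.png

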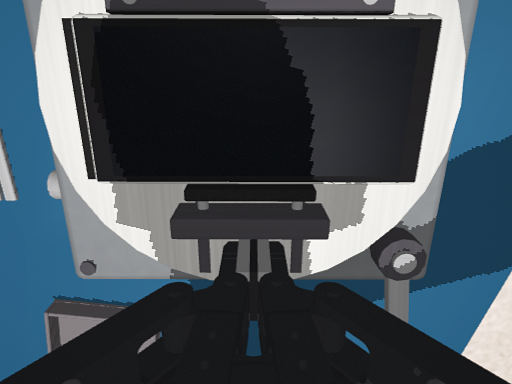

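Call:
carry_out(plan="0.0003 -0.001 0 0 0 0 -1; 0.0003 -0.001 0 0 0 0 -1; 0.0003 -0.001 0 0 0 0 -1")

```text
clock: 4.55
eef_pos: [0.5676, 0.0765, 0.0663]
orientation: [[0.264, -0.965, -0.0], [-0.965, -0.264, 0.002], [-0.002, -0.0, -1.0]]
wrist_force: [-2.9, 6.6, 0.5]
opening: 0.0003
```

```bash
python3 jaw.py w4
```

```text
[0.56757025 0.07646819 0.0663382 ] [-0.00066183  0.06594883] [-2.8902733   6.60951887  0.45168156]
jaw -30 [45.2 45.6 55.3 55.9] 300 0.0789
jaw -22 [45.2 45.5 54.9 55.6] 296 0.0789
jaw 22 [45.4 45.4 55.  55.4] 307 0.0789
jaw 30 [45.3 45.5 54.8 55.4] 301 0.0789
phone -30 [-36.  -34.7  36.2  46.3] 2426 0.0655
phone -22 [-35.8 -34.6  35.8  46.2] 2408 0.0656
phone 22 [-35.8 -34.8  35.6  46. ] 2399 0.0656
phone 30 [-35.7 -34.8  36.1  46.1] 2407 0.0656
```

Call:
carry_out(plan="0.0003 -0.001 0 0 0 0 -1; 0.0003 -0.001 0 0 0 0 -1; 0.0003 -0.001 0 0 0 0 -1")

```text
clock: 4.85
eef_pos: [0.5678, 0.0757, 0.0663]
orientation: [[0.264, -0.964, -0.0], [-0.964, -0.264, 0.002], [-0.002, -0.0, -1.0]]
wrist_force: [-3.6, 8.0, 1.4]
opening: -0.0002
```

```bash
python3 jaw.py w5
```

```text
[0.56777633 0.0757011  0.06632635] [-0.00066408  0.06515455] [-3.59260059  7.97904031  1.4239423 ]
jaw -30 [44.3 44.7 54.5 55.2] 305 0.0789
jaw -22 [44.4 44.8 54.5 55.1] 297 0.0789
jaw 22 [44.3 44.6 54.  54.5] 298 0.079
jaw 30 [44.4 44.6 54.2 54.8] 305 0.0789
phone -30 [-35.7 -34.7  36.1  45.4] 2391 0.0656
phone -22 [-35.7 -34.6  35.6  45.1] 2399 0.0656
phone 22 [-35.8 -34.6  35.3  45.2] 2374 0.0656
phone 30 [-35.7 -34.6  36.   45.3] 2383 0.0656
```

View pics/w5.png

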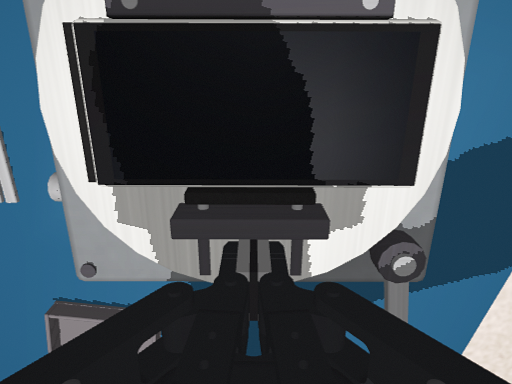

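Call:
carry_out(plan="0.0001 -0.0005 0 0 0 0 -1; 0.0001 -0.0005 0 0 0 0 -1; 0.0001 -0.0005 0 0 0 0 -1")

```text
clock: 5.15
eef_pos: [0.5678, 0.0754, 0.0663]
orientation: [[0.264, -0.964, -0.0], [-0.964, -0.264, 0.002], [-0.002, -0.0, -1.0]]
wrist_force: [-3.9, 8.4, 1.8]
opening: 0.0003
```

Call:
carry_out(plan="-0.003 0.012 0 0 0 0 -1; -0.006 0.024 0 0 0 0 -1; -0.006 0.024 0.03 0 0 0 -1; -0.006 0.024 0.07 0 0 0 -0.3; -0.006 0.024 0.07 0 0 0 -0.3")

```text
clock: 5.57
eef_pos: [0.5668, 0.0997, 0.1438]
orientation: [[0.267, -0.964, 0.014], [-0.964, -0.267, 0.003], [0.001, -0.014, -1.0]]
wrist_force: [0.4, 0.7, 0.2]
opening: 0.0234
```

```bash
python3 jaw.py w6
python3 - <<'E'
from h import *
np.set_printoptions(precision=4,suppress=True)
c=cam("wrist")
for t,z in dict(lever_grip=.064,lever_pivot=.048).items():
    for d in r.place_of(t,"wrist")[:2]: q=atz(c,d["point"],z);print(t,d["p"],d["point"],q,loc(q))
P=cloud(c);z=P[...,2];m=(c["depth"]>0)&(z>.0755)&(z<.088)&(P[...,0]<.53)&(P[...,1]>.08)&(P[...,0]>.42)
q=P[m];print(len(q),q.mean(0),q.min(0),q.max(0))
print(r.get_state()["opening"])
E
```

```text
[0.56679752 0.09965187 0.14376664] [0.00467098 0.08852408] [0.40547177 0.74412589 0.20596056]
jaw -30 [44.2 44.6 54.1 54.5] 149 0.0789
jaw -22 [44.6 44.7 54.1 54.2] 154 0.079
jaw 22 [44.5 44.8 54.7 54.9] 156 0.079
jaw 30 [44.5 44.6 53.8 54.1] 139 0.079
phone -30 [-33.1 -31.9  34.4  44.8] 1094 0.0656
phone -22 [-33.1 -31.9  34.9  44.7] 1094 0.0656
phone 22 [-33.1 -31.8  34.6  44.8] 1075 0.0656
phone 30 [-33.  -31.9  34.6  44.8] 1081 0.0656
lever_grip 0.61 [374.8, 271.3] [0.4576 0.1371 0.064 ] [-0.0909  0.1533]
lever_pivot 0.79 [366.0, 172.9] [0.4866 0.0682 0.048 ] [-0.0809  0.0792]
308 [0.4606 0.1326 0.0797] [0.4518 0.1276 0.0755] [0.4672 0.1406 0.0832]
0.029590004721649802
```

View pics/w6.png

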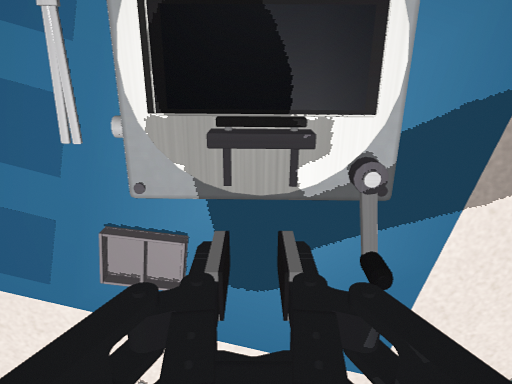

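Run:
```python
from h import *
np.set_printoptions(precision=4,suppress=True)
c=cam("wrist")
im=c["image"].copy()
def w(l,z): 
    x,y=l; return [C[0]+x*np.cos(A)-y*np.sin(A),C[1]+x*np.sin(A)+y*np.cos(A),z]
for l,z,col in [((-.081,.153),.046,(0,255,0)),((-.081,.153),.082,(0,0,255)),((-.081,.081),.048,(255,255,0))]:
    p=proj(c,w(l,z)); print(l,z,p); cv2.circle(im,(int(p[0]),int(p[1])),2,col,-1)
cv2.imwrite("pics/w7.png",cv2.resize(im[130:330,310:470],None,fx=3,fy=3,interpolation=cv2.INTER_NEAREST))
c=cam("scene");im=c["image"].copy()
for l,z,col in [((-.081,.153),.046,(0,255,0)),((-.081,.153),.082,(0,0,255)),((-.081,.081),.048,(255,255,0))]:
    p=proj(c,w(l,z)); print(l,z,p); cv2.circle(im,(int(p[0]),int(p[1])),1,col,-1)
cv2.imwrite("pics/s7.png",cv2.resize(im[140:260,200:340],None,fx=4,fy=4,interpolation=cv2.INTER_NEAREST))
```

```text
(-0.081, 0.153) 0.046 [np.float64(350.9175471568054), np.float64(261.5146539672221)]
(-0.081, 0.153) 0.082 [np.float64(365.28124893302146), np.float64(289.40310896753715)]
(-0.081, 0.081) 0.048 [np.float64(361.0144347261096), np.float64(177.51660006556244)]
(-0.081, 0.153) 0.046 [np.float64(263.9029026683356), np.float64(179.12262100149167)]
(-0.081, 0.153) 0.082 [np.float64(264.0451348927134), np.float64(171.25836043424454)]
(-0.081, 0.081) 0.048 [np.float64(253.88210137504262), np.float64(198.94011152224704)]
```

View pics/w7.png

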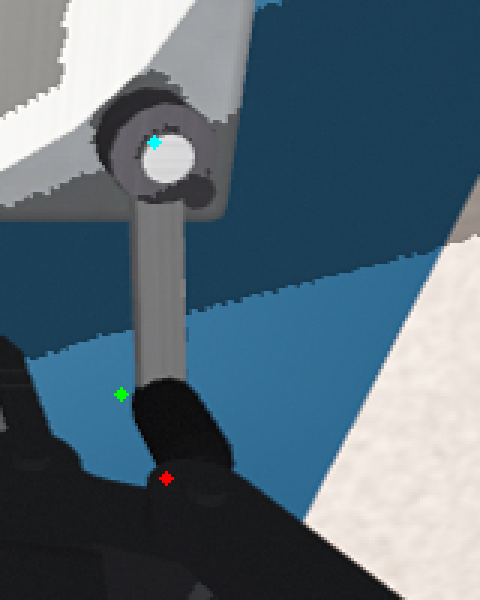

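View pics/s7.png

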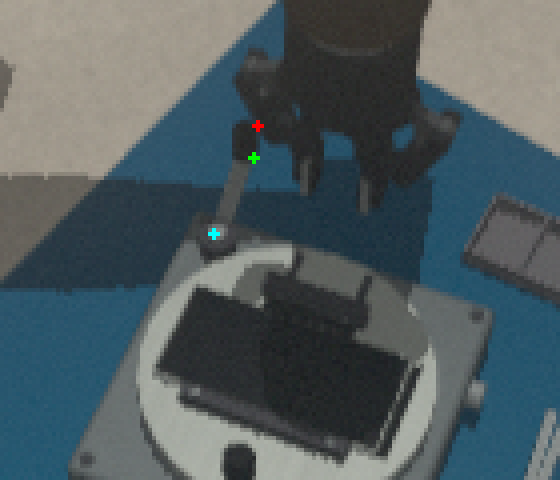

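Run:
```python
from h import *
np.set_printoptions(precision=4,suppress=True)
c=cam("wrist");print(r.get_state()["eef_pos"])
cv2.imwrite("pics/w8.png",cv2.resize(c["image"][130:330,310:470],None,fx=3,fy=3,interpolation=cv2.INTER_NEAREST))
for p in [(363.5,197),(363.5,253),(365.5,182)]: q=atz(c,p,.0515);print(p,q,loc(q))
P=cloud(c)
for p in [(363,205),(363,225),(363,250)]: q=P[p[1],p[0]];print(p,q,loc(q))
for n in ["scene","side"]:
    c=cam(n)
    for t,z in dict(lever_grip=.064,lever_pivot=.048).items():
        for d in r.place_of(t,n)[:2]: q=atz(c,d["point"],z);print(n,t,d["p"],d["point"],q,loc(q))
```

```text
[0.5616 0.0974 0.135 ]
(363.5, 197) [0.4803 0.0823 0.0515] [-0.0833  0.0945]
(363.5, 253) [0.4632 0.1262 0.0515] [-0.0883  0.1413]
(365.5, 182) [0.4832 0.071  0.0515] [-0.0835  0.0828]
(363, 205) [0.4781 0.0885 0.0509] [-0.0838  0.1011]
(363, 225) [0.4724 0.1037 0.0514] [-0.0854  0.1172]
(363, 250) [0.4653 0.1231 0.053 ] [-0.0871  0.1378]
scene lever_grip 0.51 [258.6, 177.2] [0.4596 0.1253 0.064 ] [-0.092   0.1414]
scene lever_pivot 0.65 [256.6, 201.8] [0.4974 0.0671 0.048 ] [-0.0708  0.0753]
side lever_grip 0.49 [235.3, 183.3] [0.4784 0.1499 0.064 ] [-0.0675  0.1602]
side lever_pivot 0.53 [253.9, 197.2] [0.4922 0.0695 0.048 ] [-0.0753  0.079 ]
```

View pics/w8.png

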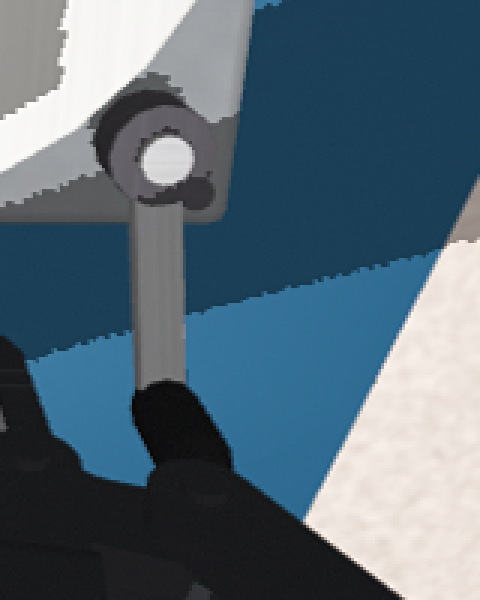

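Call:
carry_out(plan="-0.035 0.014 0 0 0 0 0.18; -0.07 0.028 0 0 0 0 0.18; -0.099 0.04 0 0 0 0 0.18; -0.099 0.04 0 0 0 0 0.18; -0.099 0.04 0 0 0 0 0.18")

```text
clock: 6.63
eef_pos: [0.4623, 0.1381, 0.1368]
orientation: [[0.266, -0.964, 0.001], [-0.964, -0.266, 0.0], [-0.0, -0.001, -1.0]]
wrist_force: [-0.1, 0.3, -0.1]
opening: 0.0505
```

Run:
```python
from h import *
np.set_printoptions(precision=4,suppress=True)
s=r.get_state();print(s["eef_pos"],loc(s["eef_pos"]),s["opening"])
c=cam("wrist")
cv2.imwrite("pics/w9.png",c["image"])
c=cam("side")
cv2.imwrite("pics/s9.png",cv2.resize(c["image"][110:260,180:380],None,fx=3,fy=3))
```

```text
[0.4623 0.1381 0.1368] [-0.0861  0.153 ] 0.0505390617822679
```

View pics/w9.png

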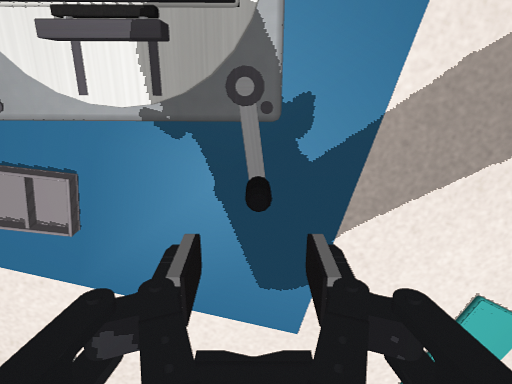

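View pics/s9.png

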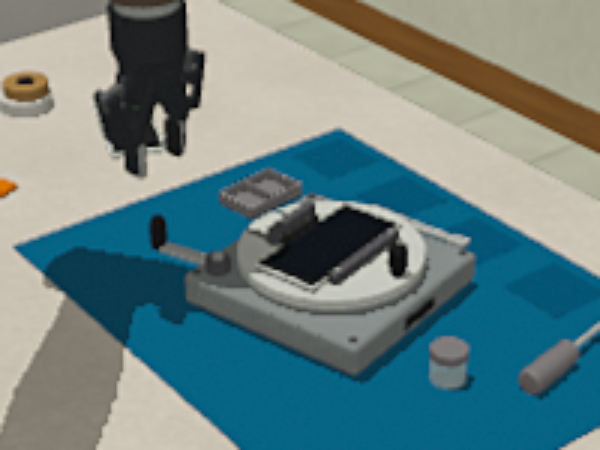

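```bash
cat > lev.py <<'E'
from h import *
import sys
np.set_printoptions(precision=4,suppress=True)
s=r.get_state();print(s["eef_pos"],loc(s["eef_pos"]),s["wrist_force"],s["opening"])
c=cam("wrist"); cv2.imwrite(f"pics/{sys.argv[1]}.png",c["image"])
P=cloud(c);z=P[...,2];L=(P[...,:2]-C)@np.array([[np.cos(A),-np.sin(A)],[np.sin(A),np.cos(A)]])
ok=(c["depth"]>0)&(np.hypot(L[...,0]+.081,L[...,1]-.081)<.09)&(L[...,1]>.08)
m=ok&(z>.079)&(z<.085)&(L[...,1]>.125); q=L[m]
if len(q): g,rad=cv2.minEnclosingCircle(q.astype(np.float32)); print("grip top",len(q),np.array(g),rad,q.mean(0))
m=ok&(z>.047)&(z<.056)&(L[...,1]>.11)&(L[...,1]<.14); q=L[m]
if len(q)>5:
    vx,vy,x,y=cv2.fitLine(q.astype(np.float32),cv2.DIST_HUBER,0,.01,.01).ravel(); print("arm",len(q),vx/vy*np.sign(1),x,y)
E
python3 lev.py w10
```

```text
[0.464  0.138  0.1367] [-0.0845  0.1524] [0.5355 0.3359 0.1431] 0.050865473334329725
grip top 363 [-0.0904  0.1533] 0.007329427171498537 [-0.0902  0.1514]
arm 705 -0.15604481101036072 -0.086712845 0.12470503
```

Call:
carry_out(plan="-0.005 -0.001 -0.03 0 0 0 0.18; -0.005 -0.001 -0.06 0 0 0 0.18; -0.005 -0.001 -0.08 0 0 0 0.18; -0.005 -0.001 -0.08 0 0 0 0.18")

```text
clock: 7.12
eef_pos: [0.4565, 0.1347, 0.0524]
orientation: [[0.262, -0.965, -0.008], [-0.965, -0.262, -0.005], [0.003, 0.008, -1.0]]
wrist_force: [-1.1, 0.1, -0.2]
opening: 0.0502
```

```bash
python3 lev.py w11
```

```text
[0.4565 0.1347 0.0524] [-0.0926  0.1512] [-1.1146  0.0776 -0.1512] 0.05024453881408816
grip top 1680 [-0.0934  0.1452] 0.038962222635746 [-0.0918  0.1485]
arm 1586 -0.15701134502887726 -0.08687569 0.12452304
```

View pics/w11.png

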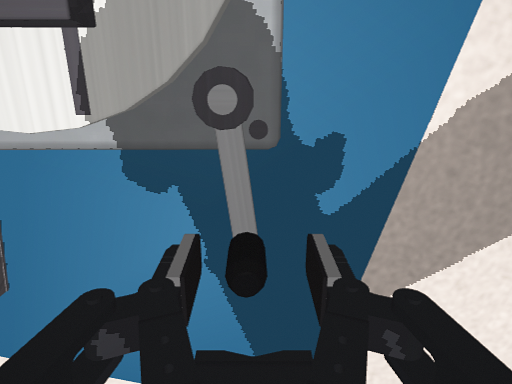

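Call:
carry_out(plan="0.006 0.0015 0 0 0 0 0.18; 0.012 0.003 0 0 0 0 0.18; 0.018 0.005 0 0 0 0 0.18; 0.022 0.006 0 0 0 0 0.18; 0.026 0.007 0 0 0 0 0.18")

```text
clock: 7.58
eef_pos: [0.4844, 0.1438, 0.0569]
orientation: [[0.263, -0.965, -0.0], [-0.965, -0.263, 0.0], [-0.001, 0.0, -1.0]]
wrist_force: [-3.1, 1.6, 0.6]
opening: 0.0506
```

Call:
carry_out(plan="0.004 0.001 0 0 0 0 0.18; 0.008 0.002 0 0 0 0 0.18; 0.012 0.003 0 0 0 0 0.18; 0.012 0.003 0 0 0 0 0.18")

```text
clock: 7.92
eef_pos: [0.4974, 0.1469, 0.0565]
orientation: [[0.264, -0.964, 0.001], [-0.964, -0.264, 0.0], [0.0, -0.001, -1.0]]
wrist_force: [-0.1, 0.0, -0.1]
opening: 0.0508
```

```bash
python3 lev.py w12
```

```text
[0.4974 0.1469 0.0565] [-0.0499  0.1523] [-0.1143  0.0447 -0.066 ] 0.05078471163556367
grip top 1400 [-0.0544  0.1445] 0.035503827035427094 [-0.0644  0.1485]
arm 1599 0.23496636748313904 -0.07203943 0.12450363
```

View pics/w12.png

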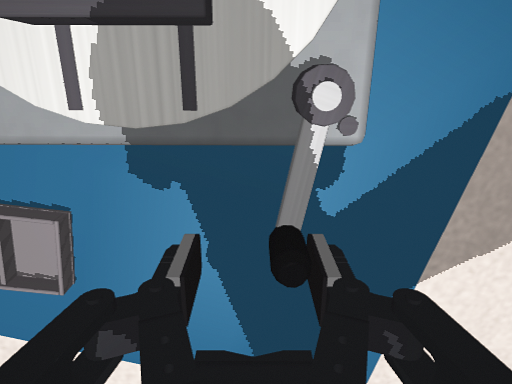

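Call:
carry_out(plan="0.002 0.0005 0 0 0 0 0.18; 0.002 0.0005 0 0 0 0 0.18")

```text
clock: 8.13
eef_pos: [0.4984, 0.1471, 0.0563]
orientation: [[0.264, -0.965, -0.0], [-0.965, -0.264, -0.0], [0.0, 0.0, -1.0]]
wrist_force: [-1.2, -0.6, 0.9]
opening: 0.0499
```

Call:
carry_out(plan="-0.01 -0.003 0 0 0 0 0.18; -0.012 -0.003 0.02 0 0 0 0.18; -0.012 -0.003 0.06 0 0 0 0.18; -0.012 -0.003 0.1 0 0 0 0.0; -0.012 -0.003 0.1 0 0 0 -0.5")

```text
clock: 8.55
eef_pos: [0.4918, 0.1466, 0.1646]
orientation: [[0.266, -0.964, 0.017], [-0.964, -0.266, 0.007], [-0.003, -0.018, -1.0]]
wrist_force: [-0.1, -0.0, 0.0]
opening: 0.0316
```

```bash
python3 lev.py w13; python3 -c "
from station import r
print(r.get_state()['joint_positions'])"
```

```text
[0.4918 0.1466 0.1646] [-0.0554  0.1535] [-0.0685 -0.0489  0.0191] 0.031640431340976376
grip top 297 [-0.0659  0.1523] 0.007179199252277613 [-0.0661  0.1507]
arm 596 0.24700504541397095 -0.07166829 0.12469856
[ 34.86604546  14.43522398 -21.75299855   0.10989088 -53.07739892
 -19.56944326]
```

View pics/w13.png

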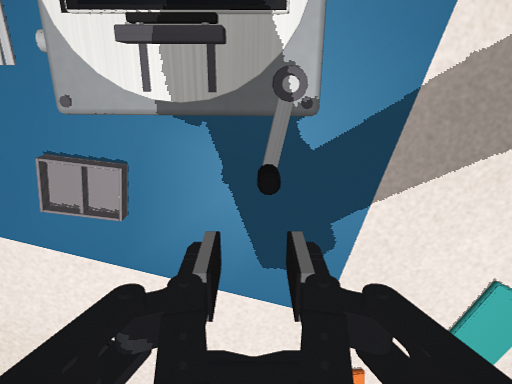

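Call:
carry_out(plan="0.0066 -0.017 0.005 0 0 -7 -1; 0.0132 -0.034 0.01 0 0 -14 -1; 0.0198 -0.051 0.01 0 0 -21 -1; 0.0264 -0.068 0.01 0 0 -28 -1; 0.033 -0.085 0.01 0 0 -35 -1")

```text
clock: 9.02
eef_pos: [0.5196, 0.0583, 0.1655]
orientation: [[-0.343, -0.939, 0.0], [-0.939, 0.343, -0.0], [0.0, -0.0, -1.0]]
wrist_force: [-0.3, -0.5, -0.7]
opening: -0.0002
```

Call:
carry_out(plan="0.0066 -0.017 0 0 0 -7 -1; 0.0132 -0.034 0 0 0 -14 -1; 0.0198 -0.051 0 0 0 -21 -1; 0.0264 -0.068 0 0 0 -28 -1; 0.033 -0.085 0 0 0 -35 -1")

```text
clock: 9.43
eef_pos: [0.5525, -0.0269, 0.1653]
orientation: [[-0.82, -0.573, -0.0], [-0.573, 0.82, -0.0], [0.0, 0.0, -1.0]]
wrist_force: [0.0, -0.2, -0.1]
opening: -0.0001
```

Call:
carry_out(plan="0.007 -0.018 0 0 0 -7 -1; 0.014 -0.036 0 0 0 -14 -1; 0.021 -0.048 0 0 0 -20 -1; 0.021 -0.048 0 0 0 -20 -1; 0.021 -0.048 0 0 0 -20 -1")

```text
clock: 9.85
eef_pos: [0.5731, -0.0744, 0.1652]
orientation: [[-0.964, -0.264, -0.001], [-0.264, 0.964, -0.0], [0.001, 0.0, -1.0]]
wrist_force: [0.7, 0.6, 0.2]
opening: -0.0006
```

Run:
```python
from h import *
np.set_printoptions(precision=4,suppress=True)
s=r.get_state();print(s["eef_pos"],loc(s["eef_pos"]),s["orientation"],s["joint_positions"])
c=cam("wrist"); cv2.imwrite("pics/w14.png",c["image"])
P=cloud(c);z=P[...,2];m=(c["depth"]>0)&(z>.086)&(z<.093)&(np.hypot(P[...,0]-.606,P[...,1]+.064)<.03)
q=P[m];g=cv2.minEnclosingCircle(q[:,:2].astype(np.float32));print(g,loc(g[0]))
```

```text
[ 0.5731 -0.0744  0.1652] [-0.0349 -0.0811] [[-0.9644 -0.2644 -0.0011]
 [-0.2644  0.9644 -0.0001]
 [ 0.0011  0.0002 -1.    ]] [  8.6479  20.7037 -11.7165  -0.0075 -57.6426 -83.3153]
((0.6007255911827087, -0.06596946716308594), 0.007972771301865578) [-0.006  -0.0802]
```

View pics/w14.png

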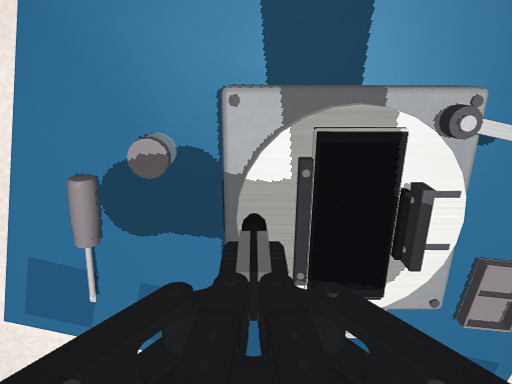

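Call:
carry_out(plan="0 0 -0.035 0 0 0 -1; 0 0 -0.07 0 0 0 -1; 0 0 -0.099 0 0 0 -1; 0 0 -0.099 0 0 0 -1; 0 0 -0.099 0 0 0 -1")

```text
clock: 10.32
eef_pos: [0.5724, -0.0734, 0.0664]
orientation: [[-0.964, -0.266, -0.003], [-0.266, 0.964, -0.001], [0.003, 0.0, -1.0]]
wrist_force: [0.1, -0.3, 0.4]
opening: 0.0001
```

Call:
carry_out(plan="0.003 0.001 0 0 0 0 -1; 0.006 0.0015 0 0 0 0 -1; 0.006 0.0015 0 0 0 0 -1")

```text
clock: 10.57
eef_pos: [0.5816, -0.0719, 0.0697]
orientation: [[-0.964, -0.265, 0.005], [-0.265, 0.964, 0.0], [-0.005, -0.001, -1.0]]
wrist_force: [0.4, -0.2, -0.2]
opening: 0.0001
```

Call:
carry_out(plan="0.004 0.001 0 0 0 0 -1; 0.004 0.001 0 0 0 0 -1")

```text
clock: 10.73
eef_pos: [0.5847, -0.0711, 0.0685]
orientation: [[-0.964, -0.264, 0.003], [-0.264, 0.964, 0.0], [-0.003, -0.001, -1.0]]
wrist_force: [-0.1, 0.1, 0.9]
opening: -0.0001
```

Call:
carry_out(plan="0.004 0.001 0 0 0 0 -1; 0.004 0.001 0 0 0 0 -1")

```text
clock: 10.9
eef_pos: [0.5876, -0.0703, 0.0675]
orientation: [[-0.965, -0.264, 0.0], [-0.264, 0.965, -0.0], [-0.0, -0.0, -1.0]]
wrist_force: [-0.1, 0.5, 1.1]
opening: -0.0
```

Run:
```python
from h import *
for f in np.arange(0,1.41,.05):
    a=A+f; x,y=-.0186,-.080
    print(round(f,2),np.round([C[0]+x*np.cos(a)-y*np.sin(a),C[1]+x*np.sin(a)+y*np.cos(a)],4),round(np.degrees(f),1))
```

```text
0.0 [ 0.5885 -0.0691] 0.0
0.05 [ 0.5926 -0.0688] 2.9
0.1 [ 0.5967 -0.0684] 5.7
0.15 [ 0.6008 -0.0677] 8.6
0.2 [ 0.6048 -0.0668] 11.5
0.25 [ 0.6087 -0.0658] 14.3
0.3 [ 0.6126 -0.0645] 17.2
0.35 [ 0.6165 -0.0631] 20.1
0.4 [ 0.6202 -0.0614] 22.9
0.45 [ 0.6239 -0.0596] 25.8
0.5 [ 0.6275 -0.0576] 28.6
0.55 [ 0.631  -0.0554] 31.5
0.6 [ 0.6343 -0.053 ] 34.4
0.65 [ 0.6376 -0.0505] 37.2
0.7 [ 0.6407 -0.0478] 40.1
0.75 [ 0.6437 -0.045 ] 43.0
0.8 [ 0.6465 -0.042 ] 45.8
0.85 [ 0.6492 -0.0389] 48.7
0.9 [ 0.6517 -0.0357] 51.6
0.95 [ 0.654  -0.0323] 54.4
1.0 [ 0.6562 -0.0288] 57.3
1.05 [ 0.6582 -0.0252] 60.2
1.1 [ 0.66   -0.0215] 63.0
1.15 [ 0.6617 -0.0178] 65.9
1.2 [ 0.6631 -0.0139] 68.8
1.25 [ 0.6643 -0.01  ] 71.6
1.3 [ 0.6654 -0.006 ] 74.5
1.35 [ 0.6662 -0.002 ] 77.3
1.4 [0.6669 0.002 ] 80.2
```

Call:
carry_out(plan="0.003 0.001 0 0 0 1 -1; 0.006 0.0016 0 0 0 2.9 -1; 0.0104 0.002 0 0 0 5.7 -1; 0.0104 0.002 0 0 0 5.7 -1")

```text
clock: 11.23
eef_pos: [0.5966, -0.0694, 0.0672]
orientation: [[-0.933, -0.36, -0.004], [-0.36, 0.933, -0.001], [0.004, 0.0, -1.0]]
wrist_force: [-3.4, -2.9, 3.2]
opening: 0.0003
```

```bash
cat > kn.py <<'E'
from h import *
import sys
np.set_printoptions(precision=4,suppress=True)
s=r.get_state();p=s["eef_pos"];R=s["orientation"];f=s["wrist_force"]
l=loc(p); ph=np.arctan2(l[1],l[0])-np.arctan2(-.08,-.0186)
t=-np.array(R)[:2,0]
print(p,"phi~",ph,"r",np.hypot(*l),"F",f,"tang",f[:2]@t,"yaw",np.degrees(np.arctan2(t[1],t[0]))-15.2)
c=cam("wrist"); cv2.imwrite(f"pics/{sys.argv[1]}.png",c["image"])
E
python3 kn.py w15
```

```text
[ 0.5966 -0.0694  0.0672] phi~ 0.09675225798319742 r 0.08311188985633255 F [-3.3588 -2.9027  3.1568] tang -4.178072578878421 yaw 5.88244694737185
```

View pics/w15.png

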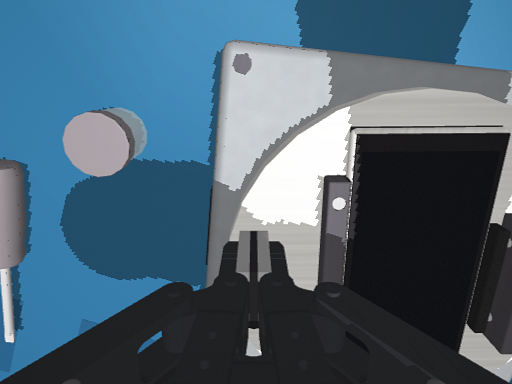

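Call:
carry_out(plan="0.0041 0.0007 0 0 0 2.9 -1; 0.0081 0.0016 0 0 0 5.7 -1; 0.012 0.0026 0 0 0 8.6 -1; 0.0159 0.0039 0 0 0 11.5 -1; 0.0198 0.0053 0 0 0 14.3 -1")

```text
clock: 11.7
eef_pos: [0.6158, -0.0645, 0.0671]
orientation: [[-0.815, -0.579, -0.004], [-0.579, 0.815, -0.002], [0.004, 0.001, -1.0]]
wrist_force: [-5.0, -5.2, 2.8]
opening: 0.0
```

Call:
carry_out(plan="0.0037 0.0017 0 0 0 2.9 -1; 0.0074 0.0035 0 0 0 5.7 -1; 0.011 0.0055 0 0 0 8.6 -1; 0.0145 0.0077 0 0 0 11.5 -1")

```text
clock: 12.03
eef_pos: [0.6309, -0.057, 0.0672]
orientation: [[-0.684, -0.73, -0.003], [-0.73, 0.684, -0.002], [0.003, 0.001, -1.0]]
wrist_force: [-3.2, -6.1, 1.9]
opening: -0.0001
```

```bash
python3 kn.py w16
```

```text
[ 0.6309 -0.057   0.0672] phi~ 0.5382784645927039 r 0.08342907892642028 F [-3.1703 -6.0766  1.8863] tang -6.602234772584663 yaw 31.674484545811456
```

View pics/w16.png

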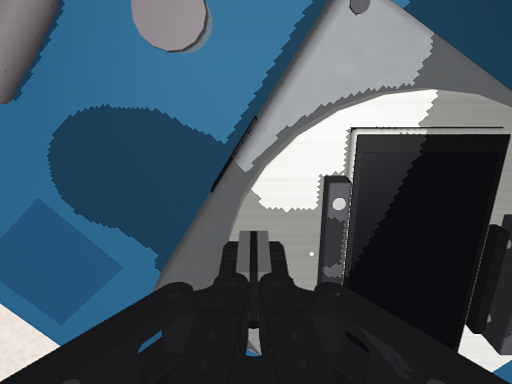

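Call:
carry_out(plan="0.0033 0.0024 0 0 0 2.9 -1; 0.0066 0.0049 0 0 0 5.7 -1; 0.0066 0.0049 0 0 0 5.7 -1")

```text
clock: 12.33
eef_pos: [0.6386, -0.0512, 0.0672]
orientation: [[-0.609, -0.793, -0.0], [-0.793, 0.609, -0.001], [0.001, -0.0, -1.0]]
wrist_force: [-1.6, -3.5, 0.7]
opening: 0.0001
```

Call:
carry_out(plan="0.0025 0.0021 0 0 0 2.3 -1; 0.0025 0.0021 0 0 0 2.3 -1")

```text
clock: 12.5
eef_pos: [0.6412, -0.0489, 0.0672]
orientation: [[-0.577, -0.817, 0.0], [-0.817, 0.577, -0.001], [0.0, -0.0, -1.0]]
wrist_force: [-1.2, -5.0, 1.0]
opening: 0.0003
```

Call:
carry_out(plan="0.0024 0.0023 0 0 0 2.3 -1; 0.0024 0.0023 0 0 0 2.3 -1")

```text
clock: 12.67
eef_pos: [0.6437, -0.0465, 0.0672]
orientation: [[-0.544, -0.839, 0.0], [-0.839, 0.544, -0.0], [0.0, -0.001, -1.0]]
wrist_force: [0.0, -4.9, 0.6]
opening: -0.0001
```

Call:
carry_out(plan="0.0023 0.0023 0 0 0 2.3 -1; 0.0023 0.0023 0 0 0 2.3 -1")

```text
clock: 12.83
eef_pos: [0.6461, -0.0441, 0.0672]
orientation: [[-0.51, -0.86, 0.001], [-0.86, 0.51, -0.0], [-0.0, -0.001, -1.0]]
wrist_force: [-0.4, -4.8, 0.6]
opening: 0.0002
```

Call:
carry_out(plan="0.0021 0.0025 0 0 0 2.3 -1; 0.0021 0.0025 0 0 0 2.3 -1")

```text
clock: 13.0
eef_pos: [0.6483, -0.0416, 0.0672]
orientation: [[-0.475, -0.88, 0.001], [-0.88, 0.475, -0.0], [-0.0, -0.001, -1.0]]
wrist_force: [0.7, -5.0, 0.3]
opening: -0.0001
```

Call:
carry_out(plan="0.002 0.0026 0 0 0 2.3 -1; 0.002 0.0026 0 0 0 2.3 -1")

```text
clock: 13.17
eef_pos: [0.6504, -0.0389, 0.0672]
orientation: [[-0.439, -0.898, 0.001], [-0.898, 0.439, -0.0], [-0.0, -0.001, -1.0]]
wrist_force: [0.3, -5.8, -0.7]
opening: -0.0001
```

Call:
carry_out(plan="0.0019 0.0027 0 0 0 2.3 -1; 0.0019 0.0027 0 0 0 2.3 -1")

```text
clock: 13.33
eef_pos: [0.6524, -0.0362, 0.0672]
orientation: [[-0.403, -0.915, 0.001], [-0.915, 0.403, -0.0], [-0.0, -0.001, -1.0]]
wrist_force: [1.2, -5.0, -0.9]
opening: -0.0001
```

Call:
carry_out(plan="0.0024 0.0025 0 0 0 2.3 -1; 0.0024 0.0025 0 0 0 2.3 -1")

```text
clock: 13.5
eef_pos: [0.6543, -0.0335, 0.0672]
orientation: [[-0.366, -0.931, 0.0], [-0.931, 0.366, -0.0], [-0.0, -0.0, -1.0]]
wrist_force: [-0.2, -3.7, 0.3]
opening: -0.0
```

Call:
carry_out(plan="0.002 0.0027 0 0 0 2.3 -1; 0.002 0.0027 0 0 0 2.3 -1")

```text
clock: 13.67
eef_pos: [0.6562, -0.0307, 0.0673]
orientation: [[-0.328, -0.945, 0.0], [-0.945, 0.328, 0.0], [-0.0, -0.0, -1.0]]
wrist_force: [-1.2, -3.5, -0.6]
opening: 0.0001
```

Call:
carry_out(plan="0.0017 0.0028 0 0 0 2.3 -1; 0.0017 0.0028 0 0 0 2.3 -1")

```text
clock: 13.83
eef_pos: [0.6578, -0.0279, 0.0672]
orientation: [[-0.29, -0.957, 0.0], [-0.957, 0.29, 0.0], [-0.0, -0.0, -1.0]]
wrist_force: [0.7, -3.7, -0.2]
opening: 0.0001
```

Call:
carry_out(plan="0.0015 0.0029 0 0 0 2.3 -1; 0.0015 0.0029 0 0 0 2.3 -1")

```text
clock: 14.0
eef_pos: [0.6594, -0.025, 0.0672]
orientation: [[-0.252, -0.968, 0.0], [-0.968, 0.252, 0.0], [-0.0, -0.0, -1.0]]
wrist_force: [0.2, -4.9, 0.4]
opening: -0.0
```

Call:
carry_out(plan="0.0014 0.0029 0 0 0 2.3 -1; 0.0014 0.0029 0 0 0 2.3 -1")

```text
clock: 14.17
eef_pos: [0.6609, -0.0219, 0.0673]
orientation: [[-0.213, -0.977, 0.001], [-0.977, 0.213, 0.0], [-0.001, -0.001, -1.0]]
wrist_force: [-0.1, -4.2, 0.1]
opening: 0.0002
```

Call:
carry_out(plan="0.0013 0.003 0 0 0 2.3 -1; 0.0013 0.003 0 0 0 2.3 -1")

```text
clock: 14.33
eef_pos: [0.6625, -0.0181, 0.0673]
orientation: [[-0.174, -0.985, 0.002], [-0.985, 0.174, 0.001], [-0.002, -0.001, -1.0]]
wrist_force: [0.6, -0.1, 0.4]
opening: 0.0003
```

Call:
carry_out(plan="-0.003 -0.012 0 0 0 0 -1; -0.004 -0.02 0 0 0 0 -1; -0.004 -0.02 0.035 0 0 0 -1; -0.004 -0.02 0.075 0 0 0 -1; -0.004 -0.02 0.1 0 0 0 -1")

```text
clock: 14.75
eef_pos: [0.6592, -0.04, 0.171]
orientation: [[-0.174, -0.985, 0.004], [-0.985, 0.174, -0.0], [-0.001, -0.004, -1.0]]
wrist_force: [0.3, -0.8, 1.0]
opening: -0.0
```

```bash
cat > tab.py <<'E'
from h import *
import sys
np.set_printoptions(precision=4,suppress=True)
s=r.get_state();print(s["eef_pos"],s["wrist_force"],s["joint_positions"])
c=cam("wrist"); cv2.imwrite(f"pics/{sys.argv[1]}.png",c["image"])
P=cloud(c);z=P[...,2];ok=(c["depth"]>0)&(np.hypot(P[...,0]-C[0],P[...,1]-C[1])<.1)
m=ok&(z>.075)&(z<.0815);n,l,st,_=cv2.connectedComponentsWithStats(m.astype(np.uint8))
for i in range(1,n):
    if st[i,4]>80: q=P[l==i][:,:2]; b=cv2.minAreaRect(q.astype(np.float32)); lc=loc(b[0]); print("jaw?",b,"loc ang",np.degrees(np.arctan2(lc[1],lc[0]))-90,np.hypot(*lc))
m=ok&(z>.086)&(z<.093)
if m.sum()>20:
    g=cv2.minEnclosingCircle(P[m][:,:2].astype(np.float32));lc=loc(g[0]);print("knob",g,np.arctan2(lc[1],lc[0])+np.pi/2,np.hypot(*lc))
E
python3 tab.py w17
```

```text
[ 0.6592 -0.04    0.171 ] [ 0.2836 -0.8151  1.0391] [ 10.5505  27.815    0.7951   0.0533 -62.7281 -20.5667]
jaw? ((0.5360508561134338, 0.016530822962522507), (0.07013227790594101, 0.011074507609009743), 85.7166748046875) loc ang 70.71583430144904 0.0495750395048456
```

View pics/w17.png

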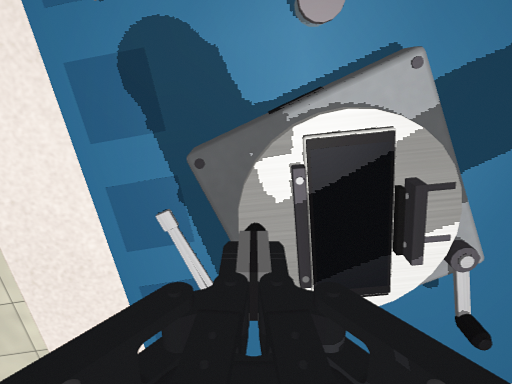

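Call:
carry_out(plan="-0.02 0.021 0 0 0 5 -1; -0.044 0.047 0 0 0 10 -1; -0.07 0.074 0 0 0 15 -1; -0.096 0.102 0 0 0 20 -1; -0.12 0.128 0 0 0 25.4 -0.4")

```text
clock: 15.22
eef_pos: [0.5364, 0.0893, 0.1671]
orientation: [[0.269, -0.963, 0.0], [-0.963, -0.269, 0.001], [-0.001, -0.0, -1.0]]
wrist_force: [0.9, 0.5, 0.4]
opening: 0.011
```

Call:
carry_out(plan="-0.022 0.024 0 0 0 0 0.18; -0.044 0.047 0 0 0 0 0.18; -0.052 0.055 0 0 0 0 0.18; -0.052 0.055 0 0 0 0 0.18; -0.052 0.055 0 0 0 0 0.18")

```text
clock: 15.63
eef_pos: [0.4862, 0.1439, 0.1676]
orientation: [[0.268, -0.964, 0.001], [-0.964, -0.268, 0.001], [-0.0, -0.001, -1.0]]
wrist_force: [-0.2, 0.0, 1.2]
opening: 0.0502
```

```bash
python3 lev.py w18
```

```text
[0.4862 0.1439 0.1676] [-0.0615  0.1524] [-0.2462  0.0193  1.1662] 0.05015445038452802
grip top 296 [-0.0663  0.1511] 0.007877448573708534 [-0.0661  0.1507]
arm 577 0.25336265563964844 -0.071718626 0.12474939
```

View pics/w18.png

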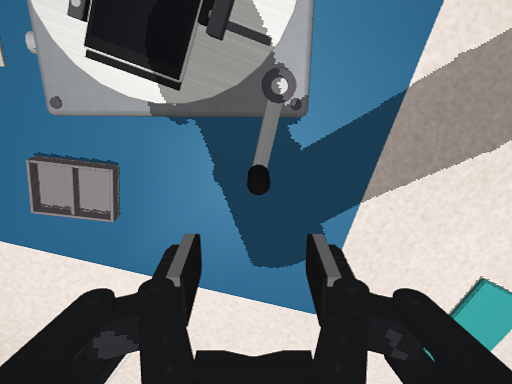

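Call:
carry_out(plan="-0.003 -0.001 -0.035 0 0 0 0.18; -0.003 -0.001 -0.07 0 0 0 0.18; -0.003 -0.001 -0.1 0 0 0 0.18; -0.003 -0.001 -0.111 0 0 0 0.18; -0.003 -0.001 -0.111 0 0 0 0.18")

```text
clock: 16.1
eef_pos: [0.4819, 0.1404, 0.0529]
orientation: [[0.264, -0.964, -0.006], [-0.964, -0.264, -0.004], [0.002, 0.007, -1.0]]
wrist_force: [0.3, -1.3, 0.7]
opening: 0.05
```

Call:
carry_out(plan="-0.006 -0.0015 0 0 0 0 0.18; -0.012 -0.003 0 0 0 0 0.18; -0.018 -0.005 0 0 0 0 0.18; -0.024 -0.0065 0 0 0 0 0.18; -0.024 -0.0065 0 0 0 0 0.18")

```text
clock: 16.52
eef_pos: [0.4593, 0.1369, 0.0578]
orientation: [[0.268, -0.963, 0.003], [-0.963, -0.268, 0.002], [-0.001, -0.004, -1.0]]
wrist_force: [0.4, 2.0, 0.3]
opening: 0.0502
```

Call:
carry_out(plan="-0.004 -0.001 0 0 0 0 0.18; -0.007 -0.002 0 0 0 0 0.18; -0.007 -0.002 0 0 0 0 0.18")

```text
clock: 16.77
eef_pos: [0.4523, 0.1348, 0.0571]
orientation: [[0.268, -0.963, 0.002], [-0.963, -0.268, 0.001], [-0.001, -0.002, -1.0]]
wrist_force: [2.5, 2.3, 2.1]
opening: 0.0505
```

```bash
python3 lev.py w19
```

```text
[0.4523 0.1348 0.0571] [-0.0966  0.1524] [2.4714 2.3193 2.0782] 0.050542973963631
grip top 1558 [-0.0978  0.1467] 0.038978490978479385 [-0.0885  0.1493]
arm 1510 -0.004307372495532036 -0.08150719 0.12456225
```

View pics/w19.png

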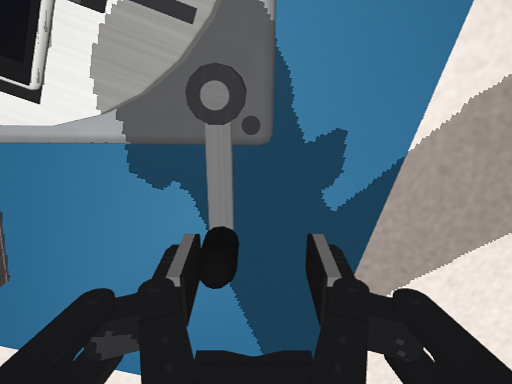

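Call:
carry_out(plan="-0.003 -0.001 0 0 0 0 0.18; -0.006 -0.0015 0 0 0 0 0.18; -0.008 -0.002 0 0 0 0 0.18; -0.008 -0.002 0 0 0 0 0.18")

```text
clock: 17.15
eef_pos: [0.4438, 0.1322, 0.0564]
orientation: [[0.267, -0.964, -0.0], [-0.964, -0.267, -0.0], [0.0, 0.0, -1.0]]
wrist_force: [2.5, 1.8, 2.3]
opening: 0.0502
```

Call:
carry_out(plan="-0.0015 -0.0004 0 0 0 0 0.18; -0.0015 -0.0004 0 0 0 0 0.18")

```text
clock: 17.32
eef_pos: [0.4436, 0.1323, 0.0564]
orientation: [[0.268, -0.964, 0.002], [-0.964, -0.268, 0.001], [-0.0, -0.003, -1.0]]
wrist_force: [6.0, 1.2, -0.7]
opening: 0.0504
```

Call:
carry_out(plan="-0.0015 -0.0004 0 0 0 0 0.18; -0.0015 -0.0004 0 0 0 0 0.18")

```text
clock: 17.48
eef_pos: [0.4435, 0.1323, 0.0564]
orientation: [[0.268, -0.964, 0.005], [-0.964, -0.268, 0.002], [-0.001, -0.005, -1.0]]
wrist_force: [11.4, -0.5, -4.4]
opening: 0.0504
```

```bash
python3 lev.py w20
```

```text
[0.4435 0.1323 0.0564] [-0.1058  0.1523] [11.445  -0.5158 -4.4043] 0.0504258643137095
grip top 1484 [-0.1059  0.146 ] 0.03798222169280052 [-0.0952  0.1488]
arm 1568 -0.15939559042453766 -0.08718728 0.12461391
```

Call:
carry_out(plan="0.006 0.0015 0 0 0 0 0.18; 0.016 0.004 0 0 0 0 0.18; 0.018 0.005 0.02 0 0 0 0.18; 0.018 0.005 0.06 0 0 0 0.18; 0.018 0.005 0.1 0 0 0 0.18")

```text
clock: 17.95
eef_pos: [0.4569, 0.1348, 0.1552]
orientation: [[0.266, -0.964, -0.009], [-0.964, -0.266, -0.005], [0.003, 0.01, -1.0]]
wrist_force: [1.6, 0.8, -0.2]
opening: 0.0504
```

Call:
carry_out(plan="0.03 -0.02 0.03 0 0 0 0.18; 0.06 -0.035 0.06 0 0 0 0.18; 0.08 -0.04 0.08 0 0 0 0.18; 0.1 -0.04 0.08 0 0 0 0.18; 0.1 -0.04 0.08 0 0 0 0.18")

```text
clock: 18.37
eef_pos: [0.5616, 0.0957, 0.2364]
orientation: [[0.265, -0.964, -0.0], [-0.964, -0.265, -0.0], [0.0, 0.0, -1.0]]
wrist_force: [-0.2, 0.4, -0.6]
opening: 0.0501
```

```bash
python3 lev.py w21; python3 tab.py w22; python3 -c "
from h import *
c=cam('side');cv2.imwrite('pics/s22.png',cv2.resize(c['image'][110:260,180:380],None,fx=3,fy=3))"
```

```text
[0.5616 0.0957 0.2364] [-0.0014  0.0861] [-0.164   0.3511 -0.6177] 0.050071133343087125
grip top 152 [-0.0897  0.1518] 0.007804115302860737 [-0.0896  0.1513]
arm 328 -0.18429915606975555 -0.085302 0.12018784
[0.5591 0.0956 0.2349] [-1.3775 -0.4569 -1.284 ] [ 26.034   16.4099  -7.319   -0.0686 -66.5154 -10.6493]
jaw? ((0.5359528064727783, 0.016504056751728058), (0.06995502859354019, 0.010275195352733135), 86.02517700195312) loc ang 70.75468615827111 0.04967094523102305
knob ((0.6647899150848389, 0.007177537772804499), 0.009988714940845966) 1.2322052764277358 0.0795034068486884
```

View pics/w22.png

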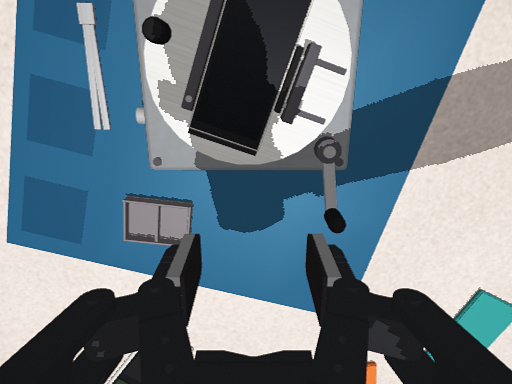

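View pics/s22.png

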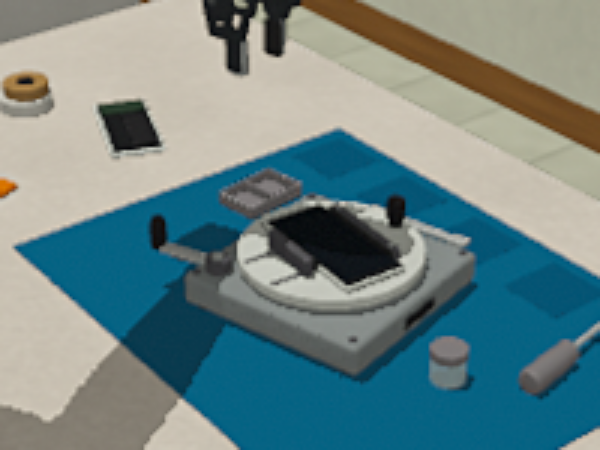

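```bash
python3 -c "
from station import r
print(r.finish_job())"
```

```text
the job is handed in; nothing more can be done
None
```

The phone is clamped, the table has been turned into its next notch and locked there, and I handed the job in at about 18.6 s.

- **Jaw:** I pushed it to about 20 mm of travel. Three estimates (finger travel, camera and push force) gave 19.5 to 20.5 mm, and I then added a nudge of about 0.3 mm. The push force peaked at about 9 N. The pictures show the phone straight and snug against the fixed jaw.
- **Free:** The lever swung about 0.34 to 0.40 rad from its starting angle. Either figure is past the 0.25 rad at which the table comes free.
- **Turn:** I pushed the knob with about 4 to 6.5 N until the force dropped to zero at about 1.1 rad, where the table jumped into the notch. The knob and jaw now put the table at 1.23 rad.
- **Lock:** I pushed the lever until it stopped hard at about 11 N. From the same close view, the arm's measured slope was -0.159, against -0.157 at the start.

**Checks that disagreed:**
- The lever's home direction measured about 0.13 to 0.16 rad off the holder's +y axis, both at the start and at the end. I therefore judged it home by the hard stop and by the match with its starting angle.
- The raw camera value for jaw travel reads about 1.5 mm higher than the finger measurement, an offset it already showed before I touched the jaw.
- In the final picture, taken from farther off, the lever arm's slope read -0.18. The grip was back within about 1 mm of where it started.

The clutter in view (tweezers, tray, jar and screwdriver) looks undisturbed. The arm ended clear of everything.

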